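# Rock the tapered stopper out of the screw jar

### The arm

A 7-joint arm with a two-finger parallel gripper is mounted at the origin on the work surface. World frame = base frame: x ahead of the robot, y to its left, z up, the work surface at z = 0. Lengths are in m, angles in rad, forces in N, time in s.
With the tool pointing down it reaches from about 0.4 to 0.85 m from the base axis. Payload 4.5 kg.
Tool frame: the origin (TCP) lies on the centre line of the jaws, within the pads' length; the fingertips stand 17 mm ahead of it and the grasp point (between the pads) lies 2 mm behind it; y points along the fingers, x is the direction in which the jaws open and shut, and the axes are right-handed (so a half turn about y gives the same grasp; the last joint's range is limited). The gripper opens to 88 mm and grips with 3 to 60 N. Pads are 18 mm wide; open, the fingers measure 123 mm over their backs; the gripper's body (75 mm by 187 mm) begins 45 mm behind the grasp point.
Start: joints at [1.199, 0.689, -0.195, 1.565, 0.157, 0.902, -0.215], TCP at [0.247, -0.574, 0.256] pointing down, gripper open.
Joint ranges: [-3.01, 3.01], [-0.46, 2.08], [-1.47, 1.51], [0.13, 2.56], [-1, 4.14], [0.04, 2.09], [-2.66, 2.66]. Speed limits (rad/s): [2.57, 2.57, 3.14, 3.14, 3.14, 3.14, 3.14].

### API

Orientations are given as a unit quaternion [x, y, z, w].
In Python, from bench import monitor, viewer, ticket, finder gives the robot as it stands.
- The arm moves only by the tool servo_tool, never from a script. Its argument "motion" is a list of rows, each a list of 5 numbers: the shift along the tool's x, y, z in mm, then the turn about the tool's y in rad, then the opening, from -1 (shut) to 1 (fully open). A call has 1 to 5 rows; each row shifts and turns the commanded pose from where the row before left it, along the tool's axes as they then stand; what a row does not reach is not made up. A row lasts 1/12 s, in which the tool goes at most 41.7 mm and 7.16 degrees, less where a joint would pass 70% of its speed; a pose out of reach is approached as far as the arm can. A call with a gripper value outside its range is refused whole. The fingers move at their own pace and stop on an object; the grip force is fixed at half the most. Time passes only in rows, so rows that do not move let the fingers close. It gives the time, the measured TCP pose, the force and the opening at its end, in the units of the state.
- monitor.get_obs(): the state, without advancing time (a new reading comes with each control period).
- viewer.camera(name): name is "side" or "top" or "wrist"; returns a dict with "frame" (400x640x3 uint8, red, green, blue), "mtx" (3x3 intrinsics, pixels), "k1" (the pictures are not rectified: a ray, as slopes to the right and down, at radius r is drawn at 1 + k1 r^2 times it, then the intrinsics apply), "R" (3x3) and "t" (3): a world point X has camera coordinates R X + t. Camera axes: x right, y down, z forward; pixel columns grow to the right and rows downward; lengths in m; the calibration is good to about 2 mm. A picture is of the moment at which its call begins. There is no depth.
- ticket.job_done(): hands the job in, once; it reports no verdict.
Trained networks look in a picture, given as the dict that the camera call returned (one of the last four; its "shot" number tells which), for a name from the list of things; names that differ only in an ending like _2 or _b are one class to them, and where a whole thing is asked for, a point or a joint stands for the part that bears it (a point fixed in the world has none). Each returns a list of dicts, best first, with "conf" (0 to 1); they miss things now and then, are a little off and sometimes report something else, mostly with a low value. They report only what shows in the picture. A call takes as long as a camera call. They do not tell look-alikes from the thing itself.
- finder.spot_in(picture, thing): "bbox" ([left, top, right, bottom] in pixels, round what is visible of it).
- finder.regions_of(picture, thing): "pixels" (400x640 bool, what is visible of it) and "bbox" ([left, top, right, bottom] in pixels, round what is visible of it).
The state is a dict: "time": time; "q": joint angles; "qvel": joint speeds; "effort": joint torques, N m; "position": TCP position; "tcp_rot": TCP orientation; "force": force on the tool from outside, world axes, zero at the start; "torque": the same for the moment, N m; "finger_gap": finger opening in m.
Only numpy, scipy, OpenCV 4.12 (cv2) and the standard library are available. Lean on these libraries where they do the work, as an engineer would, in place of code of your own. Each camera call takes 0.05 s, during which the arm holds its last target. There are 200 camera calls.

### The job

Open the screw jar: take its stopper by the tab and rock it to and fro several times, clearly to one side and then the other, while easing it upward, until it comes free; it sits tight, and a straight pull would bring the whole jar up, which must stay down in its rack. Then set the stopper down gently in the round steel parts dish, let go of it, and leave the other things on the bench where they are.

Things in the scene. Friction and masses are not known exactly. Their poses are not given: they have to be found in the camera images.
- stopper: Tapered round cork stopper, flat upright dark wooden tab on top; 88 mm tall, 90 g. Origin: centre of its foot (narrow end), z up to the tab. Cork 46.5 mm across at the foot, 58 mm at its top 46 mm up. The lip grips it springily 30 mm above the foot: the point it rocks about. Starts upright, foot 36 mm below the top of the lip (10 mm of cork shows); free after rising about 12 mm in the neck.
- stopper_tab (a point): Centre of the stopper's tab, where to grip it, 67 mm above the foot; axes as the stopper's. The tab stands from 46 to 88 mm above the foot: 64 mm long along x, 18 mm thick along y (grip across this), 42 mm high. Leaning the stopper over takes about 0.7 N m; in the neck it can lean up to about 0.15 rad any way.
- stopper_mid (a point): Middle of the stopper's length, on its axis, 44 mm above the foot.
- jar_mouth (a point): Centre of the mouth of the stoppered jar, level with the top of its lip, 138 mm above the bench; z up; rises if the jar is lifted. Clear glass jar half full of steel screws, 116 mm across, 132 mm tall, lip 78 mm across outside, in the well at the robot-side end of the rack.
- jar (a joint): How far the stoppered jar is lifted out of its well, m: 0 standing on the well's floor. It can only go straight up (1.2 kg, so 12 N lifts it) and sinks back by its weight. Sliding the stopper by a straight pull takes 20 to 32 N, so the jar comes up instead; while the stopper is being leaned over it slides under a small pull.
- rack: Jar rack fixed to the bench: wooden block 272 x 140 x 36 mm, long along its x, with two round wells. Origin: on the bench under the centre of the stoppered jar's well, 70 mm from the block's robot-side end; x points to the second well, 132 mm on, with a lower glass jar with a flat steel lid (114 mm across, top 102 mm above the bench), which stays shut.
- dish: Round parts dish in stainless steel, loose, 0.42 kg. Origin: centre of the underside on the bench. Inner floor flat, about 118 mm across, 9 mm above the bench; the wall flares to a rim 156 mm across, 34 mm above the bench. Empty.
- mug: Blue enamel mug, bystander, 84 mm across, 90 mm tall, handle on its y side. Origin: centre of the underside.
- stapler: Grey plastic stapler with a black press button, bystander, 150 x 40 x 67 mm, long along its x. Origin: centre of the underside.
- tape_gun: Orange tape gun with its roll, bystander, 250 x 65 x 97 mm, long along its x. Origin: on the bench below the roll's centre.
- rasp: Steel wood rasp with a wooden handle, bystander, 310 x 27 x 27 mm, lying along its x (handle to -x). Origin: on the bench, 15 mm from the blade's tang end.
- wedge_a: Yellow plastic wedge, bystander, 110 x 40 x 28 mm, thick end to +x. Origin: centre of the underside. Lies beside the rack.
- wedge_b: Second yellow plastic wedge, the same, lying beside the dish.
Not all that is in view belongs to the job. There is more than one size of the stopper; the job needs the largest.

How it is judged:
By the outcome, as a careful person would: the job done as asked, in the order asked, and still so for the second after the job is handed in, with the robot touching nothing.
It also fails if it takes over 48 s, if anything falls off the work surface, if the arm or the gripper's body presses on something with over 40 N, if the wrist force passes 120 N, or if a joint passes its speed limit or range.

## Working session

There is one attempt and no reset: what is moved stays moved. The work goes in short steps, Python scripts to look and compute and a tool call to move; the robot and the scene stay as the last step left them, time stands still between calls to the robot, and variables do not carry over. Pictures are saved under pics/ and viewed, about 8 in all and at most 12, crops included, and the job is handed in when it is done.

Besides the shell and the picture viewer there is one more tool, called after "Request:" by a JSON object that holds its "fn" and its "kwargs", one argument or row to a line. servo_tool: Moves the arm, as the interface text tells. Its arguments: {"type":"object","properties":{"motion":{"type":"array","items":{"type":"array","items":{"type":"number"}}}},"required":["motion"]}

```bash
ls; mkdir -p pics; cat > h.py <<'E'
import numpy as np, cv2
from bench import monitor, viewer, ticket, finder
from scipy.spatial.transform import Rotation as Ro
def ray(p,u,v):
    K=p["mtx"]; d=np.array([(u-K[0,2])/K[0,0],(v-K[1,2])/K[1,1]]); s=d.copy()
    for _ in range(20): s=d/(1+p["k1"]*(s@s))
    R=np.array(p["R"]); c=-R.T@np.array(p["t"]); return c,R.T@np.array([s[0],s[1],1.])
def atz(p,u,v,z):
    c,d=ray(p,u,v); return c+d*(z-c[2])/d[2]
def proj(p,X):
    c=np.array(p["R"])@np.array(X)+np.array(p["t"]); s=c[:2]/c[2]; s=s*(1+p["k1"]*(s@s)); K=p["mtx"]
    return np.array([K[0,0]*s[0]+K[0,2],K[1,1]*s[1]+K[1,2]])
def save(p,n,crop=None,f=1):
    im=p["frame"][:,:,::-1]
    if crop: im=im[crop[1]:crop[3],crop[0]:crop[2]]
    cv2.imwrite("pics/"+n,cv2.resize(np.ascontiguousarray(im),None,fx=f,fy=f,interpolation=cv2.INTER_CUBIC))
def tri(pts):
    A=np.zeros((3,3));b=np.zeros(3)
    for p,u,v in pts:
        c,d=ray(p,u,v); d/=np.linalg.norm(d); M=np.eye(3)-np.outer(d,d); A+=M;b+=M@c
    return np.linalg.solve(A,b)
def st():
    o=monitor.get_obs(); R=Ro.from_quat(o["tcp_rot"]).as_matrix()
    print("t",round(o["time"],2),"pos",np.round(o["position"],4),"F",np.round(o["force"],1),"T",np.round(o["torque"],2),"gap",round(o["finger_gap"],4)); print(np.round(R,3).tolist()); print("q",np.round(o["q"],2)); return o,R
E
python3 - <<'E'
from h import *
st()
for n in("top","side"):
    p=viewer.camera(n); save(p,n+"0.png",f=1.25)
    print(n,np.round(-np.array(p["R"]).T@p["t"],3))
    for t in("stopper","stopper_tab","jar_mouth","jar","rack","dish","mug","stapler","tape_gun","rasp","wedge_a"):
        print(t,[(np.round(d["bbox"]).astype(int).tolist(),round(d["conf"],2)) for d in finder.spot_in(p,t)[:4]])
E
```

```text
pics
t 0.0 pos [ 0.2464 -0.5737  0.2549] F [-0.4 -0.5 -0.9] T [ 0.04  0.05 -0.04] gap 0.0886
[[0.395, -0.001, 0.919], [-0.919, 0.002, 0.395], [-0.002, -1.0, -0.0]]
q [ 1.2   0.69 -0.19  1.57  0.16  0.9  -0.22]
top [ 0.359 -0.028  1.499]
stopper [([212, 255, 228, 266], 0.7), ([239, 204, 263, 226], 0.57), ([261, 265, 275, 278], 0.57)]
stopper_tab [([242, 200, 263, 225], 0.94), ([261, 265, 277, 278], 0.66), ([210, 250, 229, 268], 0.53), ([323, 179, 345, 219], 0.47)]
jar_mouth [([234, 196, 279, 239], 0.97)]
jar [([232, 198, 280, 236], 0.93)]
rack [([237, 154, 284, 245], 0.92), ([400, 253, 502, 268], 0.48)]
dish [([353, 196, 403, 248], 0.6)]
mug [([296, 216, 329, 257], 0.55)]
stapler [([343, 153, 396, 168], 0.73)]
tape_gun [([167, 242, 196, 328], 0.73)]
rasp [([400, 252, 502, 270], 0.68)]
wedge_a [([215, 166, 234, 202], 0.77), ([325, 181, 344, 217], 0.65)]
side [0.159 0.884 1.023]
stopper [([324, 308, 345, 335], 0.84), ([290, 228, 314, 256], 0.76), ([357, 266, 377, 296], 0.55)]
stopper_tab [([323, 304, 340, 333], 0.85), ([358, 266, 372, 295], 0.76), ([290, 228, 317, 252], 0.65)]
jar_mouth [([285, 241, 327, 288], 0.58)]
jar [([282, 241, 328, 290], 0.77), ([326, 211, 368, 253], 0.32)]
rack [([228, 229, 338, 307], 0.96)]
dish [([327, 175, 376, 211], 0.98)]
mug [([324, 210, 365, 251], 0.88)]
stapler [([284, 161, 305, 207], 0.89)]
tape_gun [([296, 332, 403, 398], 0.98), ([282, 239, 327, 288], 0.33)]
rasp [([385, 139, 418, 192], 0.68), ([288, 161, 305, 206], 0.33)]
wedge_a [([298, 207, 323, 226], 0.88), ([229, 284, 276, 309], 0.82)]
```

View pics/top0.png

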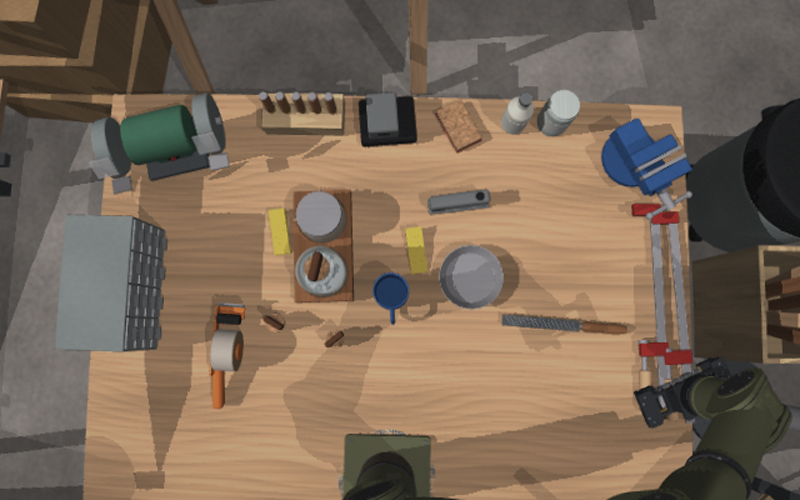

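View pics/side0.png

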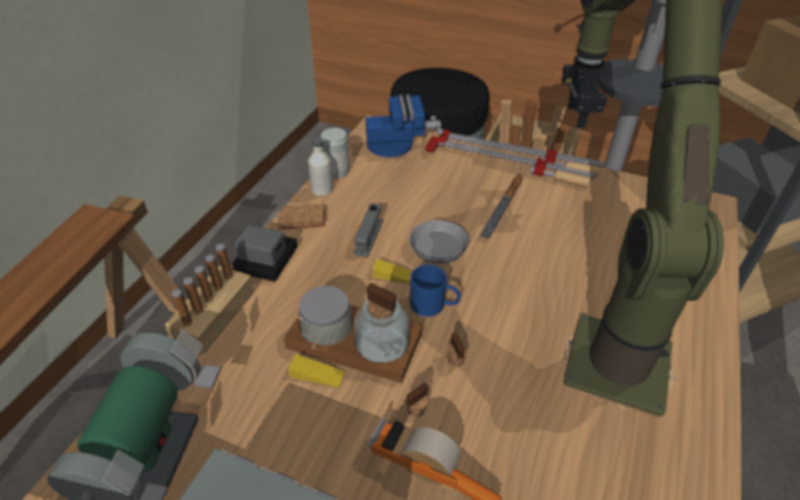

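Candidates for the stopper, in top picture pixels at 640 scale: the one in the jar (251,214), a small one lying loose at (219,258), and another at (268,271). By the description I want the one in the jar, at (251,214). Next I measure it and check with a close crop.

```bash
python3 - <<'E'
from h import *
ps={n:viewer.camera(n) for n in("top","side")}
def pick(p,t,uv):
    ds=finder.regions_of(p,t); 
    for d in ds:
        b=d["bbox"]
        if b[0]-5<uv[0]<b[2]+5 and b[1]-5<uv[1]<b[3]+5: return d
    print("none",t,[(d["bbox"],d["conf"]) for d in ds])
T,S=ps["top"],ps["side"]
for t,z,uvt in(("stopper_tab",.169,(251,212)),("jar_mouth",.138,(257,216)),("rack",.036,(258,195)),("dish",.034,(377,222)),("mug",.09,(312,233)),("wedge_a",.02,(335,199)),("stapler",.06,(368,161)),("rasp",.02,(450,261)),("tape_gun",.05,(182,285))):
    d=pick(T,t,uvt)
    if not d: continue
    m=d["pixels"].astype(np.uint8); c=max(cv2.findContours(m,0,1)[0],key=cv2.contourArea)
    b=d["bbox"]; r=cv2.minAreaRect(c); box=cv2.boxPoints(r)
    print(t,round(d["conf"],2),"ctr",np.round(atz(T,(b[0]+b[2])/2,(b[1]+b[3])/2,z),3),"rect",np.round(r[0],1),np.round(r[1],1),"corners",[np.round(atz(T,*q,z)[:2],3).tolist() for q in box])
for t in("stopper","stopper_tab","dish","mug","jar"):
    for d in finder.regions_of(S,t)[:3]: 
        v,u=np.nonzero(d["pixels"]); print("side",t,round(d["conf"],2),np.round(d["bbox"]),u.mean().round(1),v.mean().round(1))
a=T["frame"][180:260,210:330,::-1]; b=S["frame"][210:310,270:390,::-1]
cv2.imwrite("pics/crop1.png",np.vstack([cv2.resize(a,(480,320),interpolation=2),cv2.resize(b,(300,250),interpolation=2) if 0 else cv2.copyMakeBorder(cv2.resize(b,(312,260),interpolation=2),0,0,0,168,0)]))
E
```

```text
stopper_tab 0.66 ctr [0.486 0.163 0.169] rect [252.8 213.8] [19.1 19.8] corners [[0.484, 0.2], [0.523, 0.163], [0.487, 0.124], [0.448, 0.161]]
jar_mouth 0.59 ctr [0.482 0.162 0.138] rect [256.5 216.5] [41. 41.] corners [[0.538, 0.216], [0.54, 0.1], [0.425, 0.096], [0.422, 0.211]]
rack 0.78 ctr [0.545 0.166 0.036] rect [258.2 196.5] [88.9 47.6] corners [[0.686, 0.247], [0.69, 0.101], [0.419, 0.088], [0.414, 0.231]]
dish 0.92 ctr [ 0.479 -0.19   0.034] rect [377. 221.] [50. 50.] corners [[0.559, -0.117], [0.563, -0.269], [0.412, -0.269], [0.409, -0.119]]
mug 0.91 ctr [ 0.431 -0.001  0.09 ] rect [314.6 234.5] [35.5 28.4] corners [[0.453, 0.056], [0.503, -0.009], [0.422, -0.071], [0.372, -0.007]]
wedge_a 0.83 ctr [ 0.546 -0.06   0.02 ] rect [332.8 199.4] [37.  13.3] corners [[0.602, -0.03], [0.609, -0.07], [0.497, -0.089], [0.49, -0.049]]
stapler 0.55 ctr [ 0.657 -0.16   0.06 ] rect [366.9 160.8] [14.8 49.1] corners [[0.674, -0.083], [0.697, -0.229], [0.652, -0.235], [0.63, -0.089]]
rasp 0.7 ctr [ 0.371 -0.422  0.02 ] rect [451.4 259.6] [99.5  8.5] corners [[0.371, -0.27], [0.397, -0.272], [0.376, -0.577], [0.35, -0.574]]
tape_gun 0.74 ctr [0.282 0.383 0.05 ] rect [179.9 284.6] [26.6 86.1] corners [[0.16, 0.44], [0.412, 0.416], [0.403, 0.336], [0.152, 0.36]]
side stopper 0.76 [358. 270. 376. 295.] 364.4 281.0
side stopper 0.7 [293. 226. 316. 256.] 303.7 240.9
side stopper 0.65 [327. 306. 345. 335.] 333.7 320.0
side stopper_tab 0.95 [292. 229. 314. 254.] 303.6 240.9
side stopper_tab 0.57 [355. 267. 373. 298.] 364.4 280.9
side stopper_tab 0.55 [324. 303. 343. 334.] 333.3 320.2
side dish 0.88 [326. 178. 372. 210.] 350.8 192.5
side dish 0.37 [225. 232. 338. 309.] 282.1 267.3
side mug 0.65 [322. 212. 364. 252.] 342.3 232.1
side jar 0.91 [281. 238. 328. 290.] 304.8 267.2
```

View pics/crop1.png

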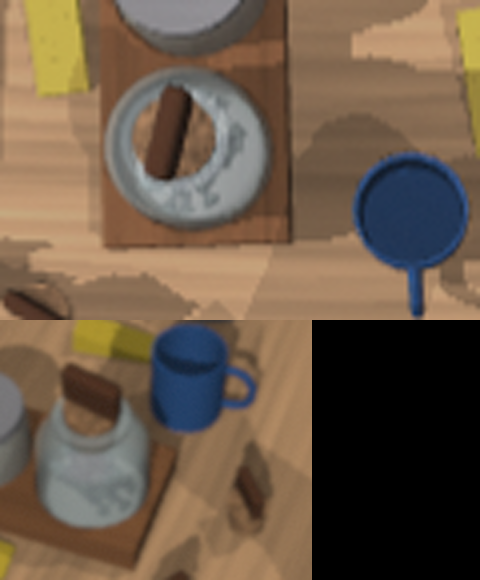

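The crop shows the large stopper in the jar mouth with its dark tab upright. The tab runs mostly along world x and is yawed about -15°. The two loose ones on the bench are smaller decoys. I'll move above the jar at a safe height.

Request:
{"fn": "servo_tool", "kwargs": {
  "motion": [
    [-23, 0, 31, 0, 1],
    [-23, 0, 31, 0, 1],
    [-23, 0, 31, 0, 1],
    [-23, 0, 31, 0, 1],
    [-23, 0, 31, 0, 1]
  ]
}}

```text
time: 2.42
position: [0.3444, -0.4059, 0.2559]
tcp_rot: [-0.59, 0.389, -0.389, 0.59]
force: [1.5, 0.9, 0.1]
finger_gap: 0.0878
```

Request:
{"fn": "servo_tool", "kwargs": {
  "motion": [
    [-23, 0, 31, 0, 1],
    [-23, 0, 31, 0, 1],
    [-23, 0, 31, 0, 1],
    [-23, 0, 31, 0, 1],
    [-23, 0, 31, 0, 1]
  ]
}}

```text
time: 2.83
position: [0.4416, -0.2389, 0.256]
tcp_rot: [-0.59, 0.389, -0.389, 0.59]
force: [0.1, -0.1, 0.5]
finger_gap: 0.088
```

Request:
{"fn": "servo_tool", "kwargs": {
  "motion": [
    [-35, 0, 20, 0, 1],
    [-35, 0, 20, 0, 1],
    [-35, 0, 20, 0, 1],
    [-35, 0, 20, 0, 1],
    [-35, 0, 20, 0, 1]
  ]
}}

```text
time: 3.25
position: [0.4636, -0.0384, 0.2559]
tcp_rot: [-0.59, 0.389, -0.389, 0.591]
force: [0.3, 0.5, 0.3]
finger_gap: 0.0879
```

```bash
python3 - <<'E'
from h import *
st()
p=viewer.camera("wrist"); save(p,"wrist1.png")
print(np.round(-np.array(p["R"]).T@p["t"],3),np.round(p["R"],2).tolist())
print("tab expected at",proj(p,[.486,.163,.18]))
for d in finder.regions_of(p,"stopper_tab")[:3]: print(np.round(d["bbox"]),d["conf"])
E
```

```text
t 3.25 pos [ 0.4636 -0.0384  0.2559] F [0.3 0.5 0.3] T [ 0.06 -0.03 -0.05] gap 0.0879
[[0.395, 0.001, 0.919], [-0.919, -0.0, 0.395], [0.0, -1.0, 0.001]]
q [ 0.07  0.49 -0.14  2.03  0.11  0.63 -1.3 ]
[ 0.524 -0.011  0.385] [[0.39, -0.92, -0.0], [-0.89, -0.38, 0.26], [-0.24, -0.1, -0.97]]
tab expected at [78.24735985 82.28497228]
[ 36. 141. 103. 178.] 0.83
[ 41.  30. 147. 123.] 0.75
[138. 207. 191. 241.] 0.55
```

View pics/wrist1.png

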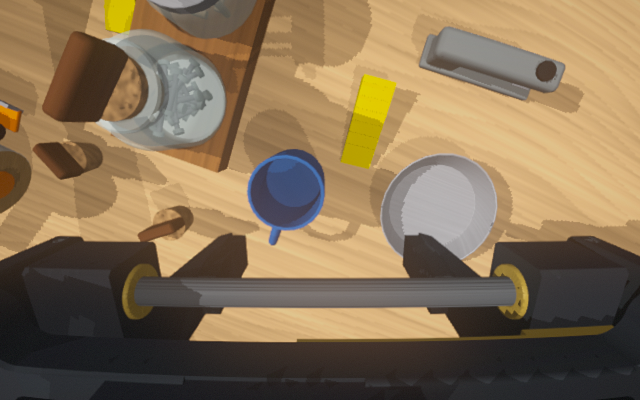

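The wrist picture shows the large tab at (85,78), the small stoppers at (65,160) and (165,223), the mug at (287,190) and the dish at (440,205). I'll turn about the tool y by -2.46 rad, which keeps joint 7 mid-range, so the jaws close across the tab.

Request:
{"fn": "servo_tool", "kwargs": {
  "motion": [
    [0, 0, 0, -0.123, 1],
    [0, 0, 0, -0.123, 1],
    [0, 0, 0, -0.123, 1],
    [0, 0, 0, -0.123, 1],
    [0, 0, 0, -0.123, 1]
  ]
}}

```text
time: 3.77
position: [0.4637, -0.0408, 0.2559]
tcp_rot: [0.681, -0.19, 0.19, -0.681]
force: [-0.1, 0.4, 0.2]
finger_gap: 0.0882
```

Request:
{"fn": "servo_tool", "kwargs": {
  "motion": [
    [0, 0, 0, -0.123, 1],
    [0, 0, 0, -0.123, 1],
    [0, 0, 0, -0.123, 1],
    [0, 0, 0, -0.123, 1],
    [0, 0, 0, -0.123, 1]
  ]
}}

```text
time: 4.18
position: [0.4637, -0.0409, 0.2559]
tcp_rot: [0.707, 0.025, -0.025, -0.707]
force: [0.4, -0.7, -0.5]
finger_gap: 0.0878
```

Request:
{"fn": "servo_tool", "kwargs": {
  "motion": [
    [0, 0, 0, -0.123, 1],
    [0, 0, 0, -0.123, 1],
    [0, 0, 0, -0.123, 1],
    [0, 0, 0, -0.123, 1],
    [0, 0, 0, -0.123, 1]
  ]
}}

```text
time: 4.6
position: [0.4637, -0.041, 0.2558]
tcp_rot: [0.666, 0.238, -0.237, -0.666]
force: [0.6, -0.0, 0.2]
finger_gap: 0.0885
```

Request:
{"fn": "servo_tool", "kwargs": {
  "motion": [
    [0, 0, 0, -0.123, 1],
    [0, 0, 0, -0.123, 1],
    [0, 0, 0, -0.123, 1],
    [0, 0, 0, -0.123, 1],
    [0, 0, 0, -0.123, 1]
  ]
}}

```text
time: 5.02
position: [0.4636, -0.0411, 0.2558]
tcp_rot: [0.563, 0.428, -0.428, -0.563]
force: [-0.6, 0.5, -0.7]
finger_gap: 0.0883
```

Request:
{"fn": "servo_tool", "kwargs": {
  "motion": [
    [38, 0, 15, 0, 1],
    [38, 0, 15, 0, 1],
    [38, 0, 15, 0, 1],
    [0, 0, 0, 0, 1]
  ]
}}

```text
time: 5.35
position: [0.451, 0.0909, 0.2573]
tcp_rot: [-0.56, -0.433, 0.427, 0.563]
force: [0.4, 0.6, -0.2]
finger_gap: 0.0884
```

```bash
python3 - <<'E'
from h import *
o,R=st()
p=viewer.camera("wrist"); save(p,"wrist2.png")
print("exp",proj(p,[.486,.163,.18]))
for d in finder.regions_of(p,"stopper_tab")[:3]: print(np.round(d["bbox"]),d["conf"])
E
```

```text
t 5.35 pos [0.451  0.0909 0.2573] F [ 0.4  0.6 -0.2] T [ 0.13 -0.17 -0.02] gap 0.0884
[[0.261, 0.004, -0.965], [0.965, 0.008, 0.261], [0.009, -1.0, -0.001]]
q [ 0.25  0.59 -0.86  2.03  0.62  0.8   0.34]
exp [422.22820058 236.13495761]
[ 82. 206. 189. 273.] 0.72
[433.  48. 490.  88.] 0.68
[309.  45. 348.  95.] 0.6
```

View pics/wrist2.png

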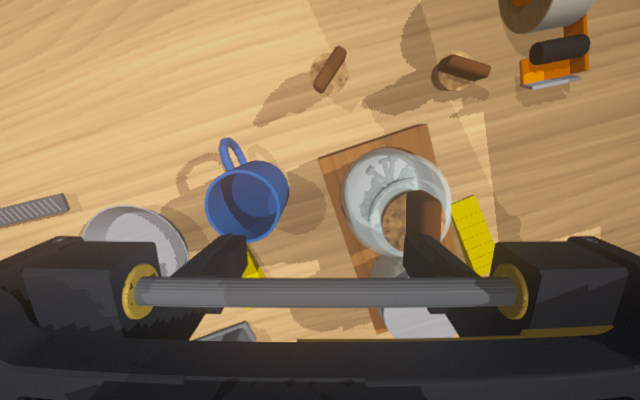

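```bash
python3 - <<'E'
from h import *
o,R=st(); P=np.array(o["position"])
p=viewer.camera("wrist"); T=viewer.camera("top"); S=viewer.camera("side")
def tool(X): return np.round(R.T@(np.array(X)-P)*1000,1)
for u,v in((441,200),(441,235),(425,193),(410,193)):
    X=atz(p,u,v,.19); print((u,v),np.round(X,4),"tool",tool(X))
# initial top crop: dark tab pixels
c=cv2.imread("pics/crop1.png")[:320].astype(int); m=((c.max(2)<75)&(c[:,:,2]>c[:,:,0]+8)).astype(np.uint8); m[:,:130]=0;m[:,215:]=0;m[:70]=0;m[195:]=0
v,u=np.nonzero(m); r=cv2.minAreaRect(np.c_[u,v].astype(np.float32)); print(r,len(u))
bx=cv2.boxPoints(r)/4+[210,180]
for q in bx:
    X=atz(T,*q,.19); print(np.round(X,3),tool(X))
ctr=np.array(r[0])/4+[210,180]; X=tri([(T,*ctr),(S,303.6,240.9)]); print("tri",X,tool(X), "ctr@.18",tool(atz(T,*ctr,.18)))
E
```

```text
t 5.45 pos [0.4513 0.0831 0.256 ] F [ 0.4 -0.9 -0.3] T [-0.02 -0.15  0.  ] gap 0.0883
[[0.268, 0.001, -0.963], [0.963, 0.0, 0.268], [0.0, -1.0, -0.001]]
q [ 0.26  0.59 -0.85  2.03  0.62  0.8   0.34]
(441, 200) [0.4572 0.1694 0.19  ] tool [84.7 66.  17.5]
(441, 235) [0.4838 0.165  0.19  ] tool [87.6 66.  -9.3]
(425, 193) [0.449  0.1591 0.19  ] tool [72.6 66.  22.7]
(410, 193) [0.4461 0.1487 0.19  ] tool [61.8 66.  22.7]
((175.5, 133.5), (24.607315063476562, 94.46945190429688), 8.130102157592773) 1212
[0.454 0.167 0.19 ] [81.7 66.  20.1]
[0.517 0.161 0.19 ] [ 92.5  66.1 -42.8]
[0.515 0.144 0.19 ] [ 76.   66.1 -45.3]
[0.452 0.151 0.19 ] [65.3 66.  17.5]
tri [0.49127462 0.16224063 0.15006111] [ 86.9 106.  -17.2] ctr@.18 [ 80.5  76.  -13.1]
```

Request:
{"fn": "servo_tool", "kwargs": {
  "motion": [
    [0, 0, 0, -0.07, 1],
    [0, 0, 0, -0.07, 1],
    [39, 0, -12, 0, 1],
    [39, 0, -12, 0, 1],
    [0, 0, 0, 0, 1]
  ]
}}

```text
time: 6.02
position: [0.4887, 0.1621, 0.2567]
tcp_rot: [-0.531, -0.469, 0.462, 0.534]
force: [1.1, 1.4, 0.0]
finger_gap: 0.0884
```

Request:
{"fn": "servo_tool", "kwargs": {
  "motion": [
    [0, 0, 0, 0, 1],
    [0, 0, 0, 0, 1]
  ]
}}

```text
time: 6.18
position: [0.4856, 0.1537, 0.2552]
tcp_rot: [0.533, 0.464, -0.465, -0.533]
force: [-1.8, -0.1, 0.1]
finger_gap: 0.0881
```

```bash
python3 - <<'E'
from h import *
o,R=st()
p=viewer.camera("wrist"); save(p,"wrist3.png"); 
import pickle; pickle.dump((p,o),open("w3.pkl","wb"))
print(proj(p,[.486,.16,.19]))
E
```

```text
t 6.18 pos [0.4856 0.1537 0.2552] F [-1.8 -0.1  0.1] T [ 0.02 -0.15  0.02] gap 0.0881
[[0.137, -0.001, -0.991], [0.991, -0.002, 0.137], [-0.002, -1.0, 0.001]]
q [ 0.12  0.66 -0.87  1.89  0.64  0.9   0.37]
[331.69792345 222.97983603]
```

View pics/wrist3.png

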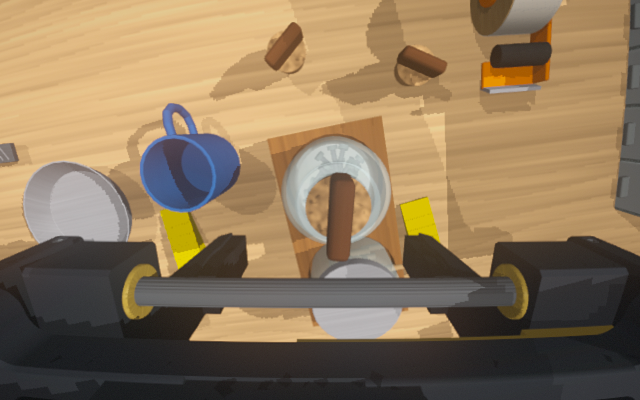

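```bash
python3 - <<'E'
from h import *
import pickle
p,o=pickle.load(open("w3.pkl","rb")); R=Ro.from_quat(o["tcp_rot"]).as_matrix(); P=np.array(o["position"])
f=p["frame"].astype(int); m=((f.sum(2)<300)&(f[:,:,0]>f[:,:,2]+25)).astype(np.uint8); m[:, :322]=0; m[:,362:]=0; m[:165]=0; m[272:]=0
for v in range(170,272,8):
    u=np.nonzero(m[v])[0]
    if len(u): print(v,u.min(),u.max(),f[v,u.min():u.max()+1:4].tolist()[:0],[np.round((R.T@(atz(p,x,v,.19)-P)*1000)[[0,2]],1).tolist() for x in(u.min(),u.max())])
E
```

```text
178 324 350 [] [[0.9, 33.4], [18.9, 33.4]]
186 330 354 [] [[5.0, 27.7], [21.8, 27.7]]
194 329 354 [] [[4.4, 22.0], [22.0, 22.0]]
202 329 353 [] [[4.4, 16.2], [21.4, 16.2]]
210 328 352 [] [[3.7, 10.2], [20.9, 10.2]]
218 328 352 [] [[3.7, 4.2], [21.0, 4.2]]
226 327 351 [] [[3.0, -1.9], [20.4, -1.9]]
234 326 350 [] [[2.3, -8.1], [19.9, -8.1]]
242 327 350 [] [[3.0, -14.4], [20.0, -14.4]]
250 326 349 [] [[2.3, -20.8], [19.4, -20.8]]
258 327 347 [] [[3.0, -27.3], [18.1, -27.3]]
```

Tab measured in the tool frame: centre x +12, z +3 mm, 17.5 mm wide (should be 18) and 64 mm long, with a yaw residual of 0.055 rad. The sizes fit, so I descend and close.

Request:
{"fn": "servo_tool", "kwargs": {
  "motion": [
    [12, 0, 3, 0.055, 1],
    [0, 28, 0, 0, 1],
    [0, 28, 0, 0, 1],
    [0, 28, 0, 0, 1],
    [0, 0, 0, 0, 1]
  ]
}}

```text
time: 6.65
position: [0.4819, 0.1638, 0.1678]
tcp_rot: [-0.546, -0.446, 0.453, 0.546]
force: [0.2, -0.2, 0.3]
finger_gap: 0.0881
```

```bash
python3 - <<'E'
from h import *
st()
p=viewer.camera("wrist"); save(p,"wrist4.png",(200,100,480,300),2)
E
```

```text
t 6.65 pos [0.4819 0.1638 0.1678] F [ 0.2 -0.2  0.3] T [ 0.03 -0.13 -0.04] gap 0.0881
[[0.192, -0.007, -0.981], [0.981, -0.006, 0.192], [-0.007, -1.0, 0.006]]
q [ 0.02  0.77 -0.73  1.97  0.79  0.72  0.17]
```

View pics/wrist4.png

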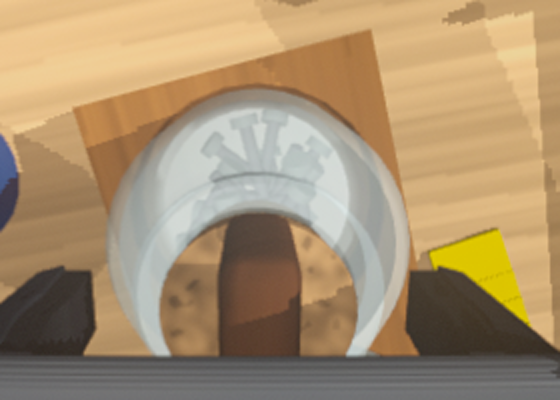

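The tab sits between the fingers: its centre is at crop x≈260 and the finger midline at ≈251, and it is parallel to the pads. I'll close.

Request:
{"fn": "servo_tool", "kwargs": {
  "motion": [
    [0, 0, 0, 0, -1],
    [0, 0, 0, 0, -1],
    [0, 0, 0, 0, -1],
    [0, 0, 0, 0, -1],
    [0, 0, 0, 0, -1]
  ]
}}

```text
time: 7.12
position: [0.4848, 0.1681, 0.1726]
tcp_rot: [0.546, 0.451, -0.449, -0.545]
force: [0.0, 0.4, 0.5]
finger_gap: 0.057
```

Request:
{"fn": "servo_tool", "kwargs": {
  "motion": [
    [0, 0, 0, 0, -1],
    [0, 0, 0, 0, -1],
    [0, 0, 0, 0, -1]
  ]
}}

```text
time: 7.37
position: [0.4843, 0.168, 0.1718]
tcp_rot: [0.545, 0.45, -0.45, -0.545]
force: [-0.1, -0.4, -0.6]
finger_gap: 0.0367
```

```bash
python3 -c "
from h import *
st()"
```

```text
t 7.37 pos [0.4843 0.168  0.1718] F [-0.1 -0.4 -0.6] T [ 0.06 -0.18  0.03] gap 0.0367
[[0.19, 0.0, -0.982], [0.982, -0.0, 0.19], [0.0, -1.0, -0.0]]
q [ 0.01  0.77 -0.74  1.97  0.79  0.72  0.17]
```

Request:
{"fn": "servo_tool", "kwargs": {
  "motion": [
    [0, 0, 0, 0, -1],
    [0, 0, 0, 0, -1],
    [0, 0, 0, 0, -1],
    [0, 0, 0, 0, -1],
    [0, 0, 0, 0, -1]
  ]
}}

```text
time: 7.78
position: [0.4838, 0.1659, 0.1715]
tcp_rot: [0.546, 0.449, -0.451, -0.545]
force: [-1.2, -5.2, 4.2]
finger_gap: 0.0177
```

Request:
{"fn": "servo_tool", "kwargs": {
  "motion": [
    [0, 0, 0, 0, -1],
    [0, 0, 0, 0, -1]
  ]
}}

```text
time: 7.95
position: [0.4838, 0.1658, 0.1715]
tcp_rot: [0.546, 0.448, -0.451, -0.545]
force: [-2.5, -5.3, 3.5]
finger_gap: 0.0174
```

```bash
python3 -c "
from h import *
st()"
```

```text
t 7.95 pos [0.4838 0.1658 0.1715] F [-2.5 -5.3  3.5] T [-1.05  0.18 -0.02] gap 0.0174
[[0.191, -0.001, -0.982], [0.982, -0.004, 0.191], [-0.004, -1.0, 0.0]]
q [ 0.01  0.77 -0.73  1.97  0.79  0.72  0.17]
```

Gripped at 17.4 mm. The arm gives about 2.4 N/mm. I'll take up the offset and make the first rock, watching the force.

Request:
{"fn": "servo_tool", "kwargs": {
  "motion": [
    [-2, 0, 3, 0, -1],
    [0, 0, 3, 0, -1],
    [0, 0, 3, 0, -1],
    [0, 0, 3, 0, -1],
    [0, 0, 0, 0, -1]
  ]
}}

```text
time: 8.37
position: [0.4789, 0.167, 0.1726]
tcp_rot: [0.549, 0.452, -0.446, -0.544]
force: [13.3, -5.3, -1.2]
finger_gap: 0.0178
```

```bash
python3 -c "
from h import *
st()"
```

```text
t 8.37 pos [0.4789 0.167  0.1726] F [13.3 -5.3 -1.2] T [-1.17 -3.13 -0.16] gap 0.0178
[[0.194, 0.011, -0.981], [0.981, 0.0, 0.194], [0.002, -1.0, -0.011]]
q [ 0.01  0.75 -0.73  1.99  0.8   0.7   0.14]
```

Request:
{"fn": "servo_tool", "kwargs": {
  "motion": [
    [0, -0.5, -6, 0, -1],
    [0, -0.5, -6, 0, -1],
    [0, -0.5, -6, 0, -1],
    [0, -0.5, -6, 0, -1],
    [0, -0.5, -2, 0, -1]
  ]
}}

```text
time: 8.78
position: [0.489, 0.1651, 0.1733]
tcp_rot: [-0.541, -0.447, 0.456, 0.548]
force: [-20.2, 2.1, 7.5]
finger_gap: 0.0174
```

Request:
{"fn": "servo_tool", "kwargs": {
  "motion": [
    [0, -0.5, 6, 0, -1],
    [0, -0.5, 6, 0, -1],
    [0, -0.5, 6, 0, -1],
    [0, -0.5, 6, 0, -1],
    [0, -0.5, 3, 0, -1]
  ]
}}

```text
time: 9.2
position: [0.4761, 0.1676, 0.1772]
tcp_rot: [0.548, 0.452, -0.447, -0.544]
force: [10.9, -3.6, -5.8]
finger_gap: 0.0176
```

```bash
python3 - <<'E'
from h import *
st()
p=viewer.camera("side"); save(p,"side5.png",(250,200,350,300),5)
for d in finder.spot_in(p,"jar")[:2]: print(d)
E
```

```text
t 9.2 pos [0.4761 0.1676 0.1772] F [10.9 -3.6 -5.8] T [-0.87 -2.94 -0.07] gap 0.0176
[[0.193, 0.009, -0.981], [0.981, 0.0, 0.193], [0.002, -1.0, -0.008]]
q [ 0.01  0.75 -0.74  1.99  0.79  0.7   0.15]
```

View pics/side5.png

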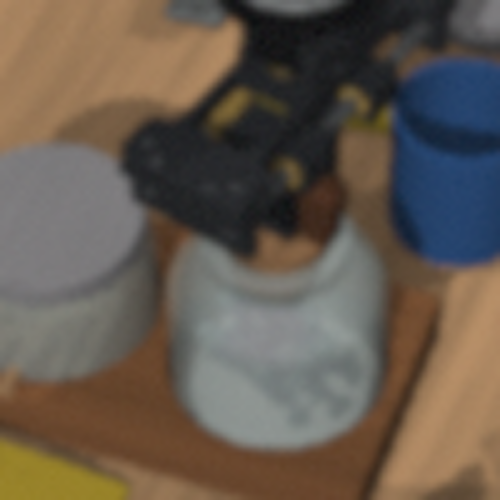

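The side crop shows the jar still standing in its well at about (275,430) and the stopper held by its tab and leaned towards the robot. The rocking works: ±6.5 mm sideways, about 4 mm of rise, and pull under 6 N. I'll continue.

Request:
{"fn": "servo_tool", "kwargs": {
  "motion": [
    [0, -0.5, -6, 0, -1],
    [0, -0.5, -6, 0, -1],
    [0, -0.5, -6, 0, -1],
    [0, -0.5, -6, 0, -1],
    [0, -0.5, -3, 0, -1]
  ]
}}

```text
time: 9.72
position: [0.491, 0.1649, 0.1791]
tcp_rot: [-0.542, -0.448, 0.454, 0.547]
force: [-15.8, 0.0, 10.4]
finger_gap: 0.0175
```

Request:
{"fn": "servo_tool", "kwargs": {
  "motion": [
    [0, -0.5, 6, 0, -1],
    [0, -0.5, 6, 0, -1],
    [0, -0.5, 6, 0, -1],
    [0, -0.5, 6, 0, -1],
    [0, -0.5, 3, 0, -1]
  ]
}}

```text
time: 10.13
position: [0.4763, 0.1676, 0.1828]
tcp_rot: [0.548, 0.452, -0.447, -0.544]
force: [11.2, -4.6, 0.1]
finger_gap: 0.018
```

```bash
python3 - <<'E'
from h import *
st()
E
```

```text
t 10.13 pos [0.4763 0.1676 0.1828] F [11.2 -4.6  0.1] T [-1.11 -2.63 -0.07] gap 0.018
[[0.193, 0.01, -0.981], [0.981, -0.0, 0.193], [0.002, -1.0, -0.009]]
q [ 0.02  0.74 -0.74  1.99  0.78  0.72  0.16]
```

Request:
{"fn": "servo_tool", "kwargs": {
  "motion": [
    [0, -0.5, -6, 0, -1],
    [0, -0.5, -6, 0, -1],
    [0, -0.5, -6, 0, -1],
    [0, -0.5, -6, 0, -1],
    [0, -0.5, -3, 0, -1]
  ]
}}

```text
time: 10.55
position: [0.493, 0.1646, 0.1844]
tcp_rot: [-0.543, -0.449, 0.453, 0.546]
force: [-12.7, 0.2, 10.4]
finger_gap: 0.0177
```

Request:
{"fn": "servo_tool", "kwargs": {
  "motion": [
    [0, -0.5, 6, 0, -1],
    [0, -0.5, 6, 0, -1],
    [0, -0.5, 6, 0, -1],
    [0, -0.5, 6, 0, -1],
    [0, -0.5, 3, 0, -1]
  ]
}}

```text
time: 10.97
position: [0.4752, 0.1679, 0.1881]
tcp_rot: [0.548, 0.452, -0.447, -0.544]
force: [7.1, -4.1, 4.3]
finger_gap: 0.0183
```

```bash
python3 - <<'E'
from h import *
st()
p=viewer.camera("side"); save(p,"side6.png",(250,200,350,300),5)
E
```

```text
t 10.97 pos [0.4752 0.1679 0.1881] F [ 7.1 -4.1  4.3] T [-1.01 -1.94  0.  ] gap 0.0183
[[0.192, 0.008, -0.981], [0.981, -0.0, 0.192], [0.001, -1.0, -0.008]]
q [ 0.02  0.73 -0.75  1.98  0.77  0.73  0.17]
```

View pics/side6.png

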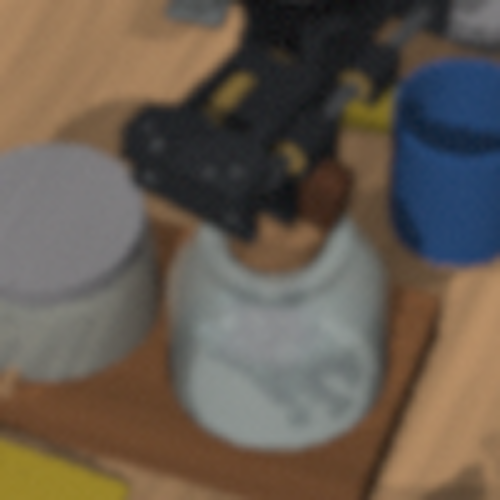

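The jar is still seated (base at crop (275,440), unchanged), and more cork shows above the lip. The leaning force is falling. One more cycle.

Request:
{"fn": "servo_tool", "kwargs": {
  "motion": [
    [0, -0.5, -6, 0, -1],
    [0, -0.5, -6, 0, -1],
    [0, -0.5, -6, 0, -1],
    [0, -0.5, -6, 0, -1],
    [0, -0.5, -3, 0, -1]
  ]
}}

```text
time: 11.43
position: [0.4937, 0.1643, 0.1891]
tcp_rot: [-0.543, -0.449, 0.453, 0.546]
force: [-9.8, 0.6, 7.6]
finger_gap: 0.0178
```

Request:
{"fn": "servo_tool", "kwargs": {
  "motion": [
    [0, -0.5, 6, 0, -1],
    [0, -0.5, 6, 0, -1],
    [0, -0.5, 3, 0, -1],
    [0, 0, 0, 0, -1],
    [0, 0, 0, 0, -1]
  ]
}}

```text
time: 11.85
position: [0.4854, 0.1659, 0.1913]
tcp_rot: [0.547, 0.451, -0.448, -0.545]
force: [4.9, -2.2, 1.2]
finger_gap: 0.0177
```

```bash
python3 - <<'E'
from h import *
st()
E
```

```text
t 11.85 pos [0.4854 0.1659 0.1913] F [ 4.9 -2.2  1.2] T [-0.57 -1.21 -0.03] gap 0.0177
[[0.191, 0.005, -0.982], [0.982, 0.0, 0.191], [0.001, -1.0, -0.005]]
q [ 0.04  0.74 -0.76  1.95  0.75  0.75  0.2 ]
```

```bash
python3 - <<'E'
from h import *
p=viewer.camera("wrist"); s=viewer.camera("side")
a=cv2.resize(p["frame"][100:300,200:480,::-1],None,fx=2,fy=2,interpolation=2); b=cv2.resize(s["frame"][215:295,275:335,::-1],(240,320),interpolation=2)
b=cv2.copyMakeBorder(b,0,80,0,0,0); cv2.imwrite("pics/c7.png",np.hstack([a,b]))
E
```

```text
(no output)
```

View pics/c7.png

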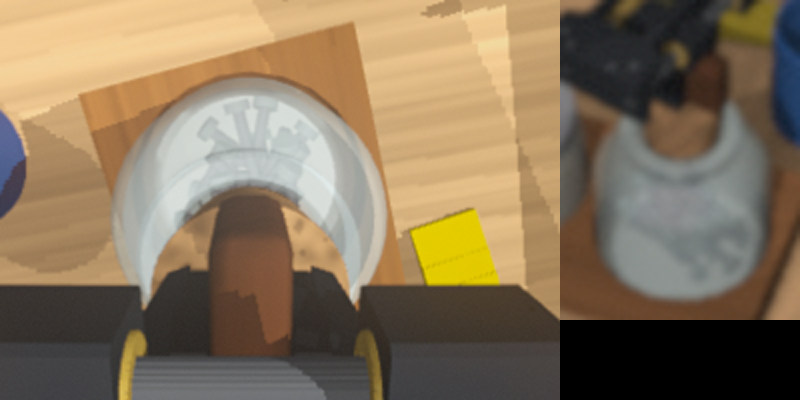

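The wrist view shows the tab the same size between the pads as before (about 83 px wide), so it hasn't slipped. The stopper has risen about 19 mm with it, and the jar is seated. It should be free, so I'll ease it up slowly and watch the force.

Request:
{"fn": "servo_tool", "kwargs": {
  "motion": [
    [0, -1, -2, 0, -1],
    [0, -1, 0, 0, -1],
    [0, -1, 0, 0, -1],
    [0, 0, 0, 0, -1],
    [0, 0, 0, 0, -1]
  ]
}}

```text
time: 12.37
position: [0.4854, 0.1659, 0.194]
tcp_rot: [0.546, 0.45, -0.45, -0.545]
force: [3.2, -2.1, -0.1]
finger_gap: 0.0176
```

```bash
python3 - <<'E'
from h import *
st()
E
```

```text
t 12.37 pos [0.4854 0.1659 0.194 ] F [ 3.2 -2.1 -0.1] T [-0.42 -0.9  -0.03] gap 0.0176
[[0.19, 0.001, -0.982], [0.982, 0.0, 0.19], [0.0, -1.0, -0.001]]
q [ 0.04  0.74 -0.77  1.95  0.74  0.76  0.21]
```

Nothing resists vertically any more. I'll continue up in small steps.

Request:
{"fn": "servo_tool", "kwargs": {
  "motion": [
    [0, -2, 0, 0, -1],
    [0, -2, 0, 0, -1],
    [0, -2, 0, 0, -1],
    [0, -2, 0, 0, -1],
    [0, -2, 0, 0, -1]
  ]
}}

```text
time: 12.78
position: [0.4839, 0.1665, 0.2039]
tcp_rot: [-0.545, -0.45, 0.451, 0.546]
force: [-0.2, -0.1, -0.3]
finger_gap: 0.0178
```

Request:
{"fn": "servo_tool", "kwargs": {
  "motion": [
    [0, -3, 0, 0, -1],
    [0, -3, 0, 0, -1],
    [0, -3, 0, 0, -1],
    [0, -3, 0, 0, -1],
    [0, -3, 0, 0, -1]
  ]
}}

```text
time: 13.2
position: [0.4848, 0.1659, 0.2191]
tcp_rot: [-0.545, -0.45, 0.45, 0.545]
force: [0.1, 0.9, -0.6]
finger_gap: 0.0179
```

```bash
python3 - <<'E'
from h import *
st()
E
```

```text
t 13.2 pos [0.4848 0.1659 0.2191] F [ 0.1  0.9 -0.6] T [ 0.03 -0.13 -0.03] gap 0.0179
[[0.189, -0.0, -0.982], [0.982, 0.0, 0.189], [0.0, -1.0, 0.0]]
q [ 0.06  0.7  -0.8   1.92  0.69  0.82  0.25]
```

Free: forces are about zero and the foot is above the lip. I'll lift a little more and swing towards the dish, high over the mug.

Request:
{"fn": "servo_tool", "kwargs": {
  "motion": [
    [0, -10, 0, 0, -1],
    [0, -20, 0, 0, -1],
    [-20, -10, 0, 0, -1],
    [-30, 0, 5, 0, -1],
    [-35, 0, 7, 0, -1]
  ]
}}

```text
time: 13.62
position: [0.4579, 0.0858, 0.2602]
tcp_rot: [0.545, 0.452, -0.449, -0.545]
force: [0.1, 0.0, -1.5]
finger_gap: 0.018
```

Request:
{"fn": "servo_tool", "kwargs": {
  "motion": [
    [-35, 0, -7, 0, -1],
    [-35, 0, -7, 0, -1],
    [-35, 0, -7, 0, -1],
    [-35, 0, -7, 0, -1],
    [-30, 0, -6, 0, -1]
  ]
}}

```text
time: 14.03
position: [0.4578, -0.0914, 0.2594]
tcp_rot: [0.546, 0.45, -0.45, -0.545]
force: [0.4, 0.2, -0.2]
finger_gap: 0.018
```

```bash
python3 - <<'E'
from h import *
o,R=st(); P=np.array(o["position"])
ps={}
for n in("top","side","wrist"):
    p=viewer.camera(n); d=finder.regions_of(p,"dish")[:1]
    for e in d:
        b=e["bbox"]; print(n,round(e["conf"],2),np.round(b),np.round(atz(p,(b[0]+b[2])/2,(b[1]+b[3])/2,.030),4))
E
```

```text
t 14.03 pos [ 0.4578 -0.0914  0.2594] F [ 0.4  0.2 -0.2] T [ 0.1  -0.17 -0.03] gap 0.018
[[0.191, 0.0, -0.982], [0.982, -0.001, 0.191], [-0.001, -1.0, -0.0]]
q [ 0.66  0.61 -0.9   2.    0.64  0.85  0.77]
top 0.65 [382. 197. 400. 225.] [ 0.5156 -0.2369  0.03  ]
side 0.62 [328. 177. 375. 212.] [ 0.4811 -0.1796  0.03  ]
wrist 0.67 [193. 157. 310. 252.] [ 0.4695 -0.1881  0.03  ]
```

Request:
{"fn": "servo_tool", "kwargs": {
  "motion": [
    [-30, 0, -14, 0, -1],
    [-30, 0, -14, 0, -1],
    [-30, 0, -14, 0, -1],
    [0, 0, 0, 0, -1],
    [0, 0, 0, 0, -1]
  ]
}}

```text
time: 14.75
position: [0.4828, -0.1851, 0.2586]
tcp_rot: [-0.546, -0.45, 0.449, 0.546]
force: [-0.1, 0.3, -0.8]
finger_gap: 0.0176
```

```bash
python3 - <<'E'
from h import *
o,R=st(); P=np.array(o["position"])
p=viewer.camera("wrist"); s=viewer.camera("side")
a=p["frame"][60:360,100:540,::-1]; b=cv2.resize(s["frame"][120:220,300:400,::-1],(300,300),interpolation=2)
cv2.imwrite("pics/c8.png",np.hstack([a,b]))
f=P-[0,0,.0695]; print("foot pix side",proj(s,f),"tab",proj(s,P))
E
```

```text
t 14.75 pos [ 0.4828 -0.1851  0.2586] F [-0.1  0.3 -0.8] T [ 0.06 -0.13  0.01] gap 0.0176
[[0.191, 0.0, -0.982], [0.982, 0.001, 0.191], [0.001, -1.0, -0.0]]
q [ 0.81  0.67 -0.9   1.86  0.66  0.93  0.98]
foot pix side [354.35528594 153.38586894] tab [355.79218262 133.95807066]
```

View pics/c8.png

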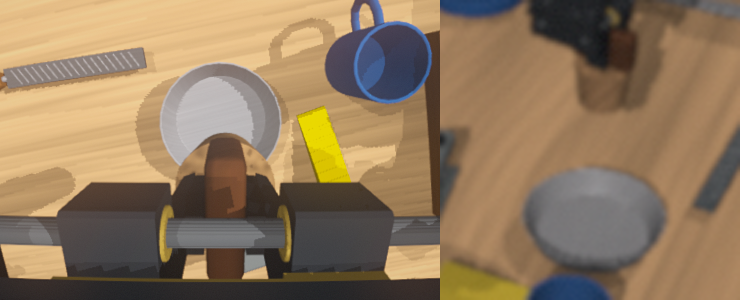

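The side crop shows the dish at (352,193) in frame pixels and the stopper upright in the grip, with its foot at (354,155), which agrees with the predicted (354,153). I'll lower it.

Request:
{"fn": "servo_tool", "kwargs": {
  "motion": [
    [0, 30, 0, 0, -1],
    [0, 30, 0, 0, -1],
    [0, 30, 0, 0, -1],
    [0, 30, 0, 0, -1],
    [0, 20, 0, 0, -1]
  ]
}}

```text
time: 15.27
position: [0.4816, -0.1824, 0.117]
tcp_rot: [-0.544, -0.451, 0.451, 0.545]
force: [0.1, -0.6, -1.2]
finger_gap: 0.0182
```

Request:
{"fn": "servo_tool", "kwargs": {
  "motion": [
    [0, 8, 0, 0, -1],
    [0, 6, 0, 0, -1],
    [0, 4, 0, 0, -1],
    [0, 4, 0, 0, -1],
    [0, 3, 0, 0, -1]
  ]
}}

```text
time: 15.68
position: [0.4831, -0.1849, 0.0944]
tcp_rot: [0.546, 0.451, -0.45, -0.545]
force: [-0.1, -0.8, -0.5]
finger_gap: 0.0177
```

Request:
{"fn": "servo_tool", "kwargs": {
  "motion": [
    [0, 3, 0, 0, -1],
    [0, 2, 0, 0, -1],
    [0, 2, 0, 0, -1],
    [0, 2, 0, 0, -1],
    [0, 1, 0, 0, -1]
  ]
}}

```text
time: 16.1
position: [0.4823, -0.1851, 0.0836]
tcp_rot: [0.545, 0.45, -0.45, -0.545]
force: [-0.2, -0.6, -0.4]
finger_gap: 0.0179
```

Request:
{"fn": "servo_tool", "kwargs": {
  "motion": [
    [0, 1, 0, 0, -1],
    [0, 1, 0, 0, -1],
    [0, 1, 0, 0, -1],
    [0, 0, 0, 0, -1]
  ]
}}

```text
time: 16.43
position: [0.4822, -0.1851, 0.0806]
tcp_rot: [-0.545, -0.45, 0.45, 0.545]
force: [-0.9, 0.1, -0.5]
finger_gap: 0.0174
```

Request:
{"fn": "servo_tool", "kwargs": {
  "motion": [
    [0, 1, 0, 0, -1],
    [0, 1, 0, 0, -1],
    [0, 0, 0, 0, -1]
  ]
}}

```text
time: 16.68
position: [0.4822, -0.1851, 0.0786]
tcp_rot: [-0.545, -0.45, 0.45, 0.545]
force: [-0.4, 0.7, -1.2]
finger_gap: 0.0179
```

Request:
{"fn": "servo_tool", "kwargs": {
  "motion": [
    [0, 1, 0, 0, -1],
    [0, 1, 0, 0, -1],
    [0, 0, 0, 0, -1]
  ]
}}

```text
time: 16.93
position: [0.4822, -0.185, 0.0766]
tcp_rot: [-0.545, -0.45, 0.45, 0.545]
force: [-0.4, -0.6, -0.8]
finger_gap: 0.0175
```

Request:
{"fn": "servo_tool", "kwargs": {
  "motion": [
    [0, 1, 0, 0, -1],
    [0, 1, 0, 0, -1],
    [0, 0, 0, 0, -1]
  ]
}}

```text
time: 17.18
position: [0.4824, -0.1851, 0.0754]
tcp_rot: [0.546, 0.45, -0.45, -0.545]
force: [-2.1, -0.4, 7.7]
finger_gap: 0.0178
```

Contact at 7.7 N. I'll relax 1 mm and release slowly.

Request:
{"fn": "servo_tool", "kwargs": {
  "motion": [
    [0, -1, 0, 0, -1],
    [0, 0, 0, 0, -0.5],
    [0, 0, 0, 0, -0.5],
    [0, 0, 0, 0, -0.4],
    [0, 0, 0, 0, -0.2]
  ]
}}

```text
time: 17.6
position: [0.4824, -0.185, 0.0756]
tcp_rot: [-0.545, -0.45, 0.45, 0.545]
force: [-0.8, 0.7, 1.2]
finger_gap: 0.031
```

Request:
{"fn": "servo_tool", "kwargs": {
  "motion": [
    [0, 0, 0, 0, 0],
    [0, 0, 0, 0, 0.2],
    [0, 0, 0, 0, 0.3],
    [0, 0, 0, 0, 0.3],
    [0, 0, 0, 0, 0.3]
  ]
}}

```text
time: 18.02
position: [0.4823, -0.1851, 0.0757]
tcp_rot: [0.545, 0.45, -0.45, -0.545]
force: [0.4, 1.4, -0.7]
finger_gap: 0.0571
```

Request:
{"fn": "servo_tool", "kwargs": {
  "motion": [
    [0, -8, 0, 0, 0.3],
    [0, -20, 0, 0, 0.3],
    [0, -30, 0, 0, 0.3],
    [0, -35, 0, 0, 0.3],
    [0, -35, 0, 0, 0.3]
  ]
}}

```text
time: 18.43
position: [0.4816, -0.1846, 0.2053]
tcp_rot: [-0.545, -0.45, 0.451, 0.546]
force: [1.0, -1.1, 0.0]
finger_gap: 0.0572
```

Request:
{"fn": "servo_tool", "kwargs": {
  "motion": [
    [0, -20, -15, 0, 0.3],
    [0, 0, -25, 0, 0.3],
    [0, 0, -25, 0, 0.3],
    [0, 0, 0, 0, 0.3],
    [0, 0, 0, 0, 0.3]
  ]
}}

```text
time: 18.85
position: [0.5465, -0.1971, 0.224]
tcp_rot: [-0.545, -0.45, 0.45, 0.545]
force: [-0.4, 0.2, 0.2]
finger_gap: 0.0571
```

```bash
python3 - <<'E'
from h import *
o,R=st()
s=viewer.camera("side"); T=viewer.camera("top"); w=viewer.camera("wrist")
a=cv2.resize(s["frame"][150:310,220:420,::-1],(400,320),interpolation=2)
b=cv2.resize(w["frame"][40:300,120:445,::-1],(400,320),interpolation=2)
cv2.imwrite("pics/c9.png",np.hstack([a,b]))
for t in("jar","dish","mug","rack","wedge_a","stopper","stapler"):
    print(t,[(np.round(d["bbox"]).astype(int).tolist(),round(d["conf"],2)) for d in finder.spot_in(s,t)[:3]])
E
```

```text
t 18.85 pos [ 0.5465 -0.1971  0.224 ] F [-0.4  0.2  0.2] T [ 0.07 -0.13  0.03] gap 0.0571
[[0.19, 0.0, -0.982], [0.982, 0.001, 0.19], [0.001, -1.0, -0.0]]
q [ 0.73  0.79 -0.84  1.72  0.7   0.96  0.99]
jar [([282, 234, 327, 288], 0.62), ([323, 212, 366, 251], 0.42)]
dish [([329, 176, 375, 210], 0.73)]
mug [([325, 211, 367, 253], 0.79)]
rack []
wedge_a [([325, 213, 363, 253], 0.62), ([230, 284, 274, 309], 0.6), ([298, 209, 325, 224], 0.6)]
stopper [([344, 174, 362, 204], 0.92), ([322, 306, 344, 335], 0.86), ([358, 269, 376, 296], 0.8)]
stapler [([284, 160, 306, 206], 0.83)]
```

View pics/c9.png

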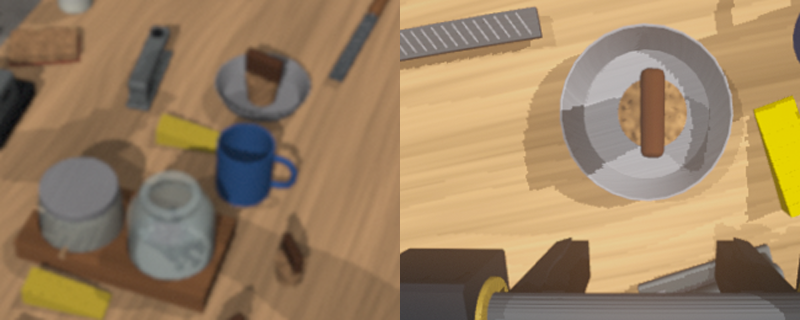

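The picture shows the stopper standing upright at the centre of the dish (side pixel ≈(353,189)). The jar is open and seated in the rack, and the mug, wedges, stapler and small stoppers are where they were. The gripper is clear of everything, so I hand in.

```bash
python3 -c "
from h import *
print(ticket.job_done()); st()"
```

```text
the job is handed in; nothing more can be done
None
the job is handed in; nothing more can be done
```

The screw jar is open, and its stopper stands upright and released in the centre of the steel parts dish. The job was handed in at about 19 s of the 48 s allowed; no verdict was reported.

- **Opening:** I gripped the large stopper by its tab and rocked it to and fro along the tab's length. That was nine swings of about ±6–9 mm at the tab, while easing it upward. The largest downward pull in the readings after each swing was 6 N, below the 12 N that lifts the jar. I did not log force continuously.
- **Placing:** The stopper touched the dish floor at 7.7 N, about 3 mm lower than I had computed, so it probably slipped slightly in the grip. I backed off 1 mm, opened slowly and withdrew.
- **Last checks:** The side view shows the jar seated and empty-mouthed. The mug, stapler, wedges, dish and two small stoppers are within a few pixels of where they started, and the gripper is clear of everything. The tape gun and rasp were not re-measured.
- **Disagreements:** In the last picture the detector failed to find the rack and gave one false "wedge" on the mug. The rack and both real wedges are plainly in place in the image.

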